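# Set the torch on its extending stand and close the cam lever at the mark

### The arm

A 6-joint arm with a two-finger parallel gripper is mounted at the origin on the work surface. World frame = base frame: x ahead of the robot, y to its left, z up, the work surface at z = 0. Lengths are in mm, angles in rad, forces in N, time in s.
With the tool pointing down it reaches from about 350 to 975 mm from the base axis. Payload 7.1 kg.
Tool frame: the origin (TCP) lies on the front face of the gripper's body, between the roots of the fingers; the fingertips stand 80 mm ahead of it and the grasp point (between the pads) lies 61 mm ahead of it (env.tips_ahead is the distance from the TCP to the fingertips, in mm); z points along the fingers, y is the direction in which the jaws open and shut (so a half turn about z gives the same grasp; the last joint's range is limited). The gripper opens to 88 mm and grips with 3 to 60 N. Pads are 20 mm wide; open, the fingers measure 115 mm over their backs; the gripper's body (75 mm by 178 mm) begins 61 mm behind the grasp point.
Start: joints at [-1.132, 0.423, 1.63, -0, 1.089, -0.019], TCP at [276.249, -560.617, 302.675] pointing down, gripper open.
Joint ranges: [-3, 3], [-0.9, 2.11], [0.09, 2.58], [-1.31, 4.45], [0.11, 2.69], [-2.54, 2.54]. Speed limits (rad/s): [2.39, 2.39, 3.01, 3.14, 3.14, 3.14].

### API

Orientations are given as a unit quaternion [x, y, z, w].
In Python, from station import env, set_gripper, viewer, workorder gives the robot as it stands. Calls block until the motion is done:
- env.reach(position, orientation): joint-space move of the TCP to a pose.
- env.move_l(position, rot=None, rate=150, f_stop=None): straight line of the TCP; rot=None keeps the orientation; rate is the mean speed in mm/s. With f_stop (N) it stops when the force on the tool has changed by that much, and returns True; else False.
- env.move_joints(angles): joint-space move.
- set_gripper(opening): finger opening in mm; the grip force is fixed at half the most; returns when the fingers have stopped.
- env.hold(seconds).
- env.ik(position, orientation): joint angles nearest the present ones, or None.
- env.read_state(): the state.
- viewer.camera(name): name is "scene" or "side" or "wrist"; returns the picture (400x640x3 uint8, blue, green, red); there is no depth.
- viewer.camera_params(name): a dict with "fx", "fy", "cx", "cy" (pixels), "dist" ([k1, k2, p1, p2, k3] as OpenCV has them; the pictures are not rectified), "pose" (4x4, takes a point from camera to world coordinates); the wrist camera has in their place "tool_from_camera" (4x4, takes a point from camera to tool coordinates, whose origin is the TCP and whose axes are the flange's). Camera axes: x right, y up, looking along -z (the intrinsics and any distortion apply to the point x, -y, -z); pixel columns grow to the right and rows downward; lengths in mm; the calibration is good to about 2 mm. A picture is of the moment at which its call begins: read the wrist's pose just before it. camera_params takes no time and is no camera call.
A pose or a line that the arm cannot do raises env.IKError and nothing moves.
- workorder.sign_off(): hands the job in, once; it reports no verdict.
The state is a dict: "time_s": time; "qpos": joint angles; "dq": joint speeds; "tau": joint torques, N m; "tool_pos": TCP position; "orientation": TCP orientation; "force": force on the tool from outside, world axes, zero at the start; "wrist_torque": the same for the moment, N m; "width": finger opening in mm.
Only numpy, scipy, OpenCV 4.12 (cv2) and the standard library are available. Lean on these libraries where they do the work, as an engineer would, in place of code of your own. Each camera call takes 0.05 s, during which the arm holds its last target.

### The job

Stand the steel torch, tail down, in the cup on the sliding leg of the torch stand and let go of it. Then take the leg by its crossbar, draw it out against its return spring until the bar is level with the marker flag on the scale, and while holding it there slide the cam lever fully home towards the leg. Finish still holding the leg at the mark with the lever home (do not let go or back away), with the marker flag where it was set and the other things on the counter left alone.

Things in the scene. Friction and masses are not known exactly. Their poses are not given: they have to be found in the camera images.
- torch: Steel torch standing upright on its dark twist cap, 140 mm tall, about 160 g; origin at the centre of its underside, z up along it. Round body 26 mm in diameter up to 90 mm, a cone, then a round head 38 mm in diameter from 103 to 140 mm (grip it there from above).
- stand: Fixed torch stand: wooden base board 100 x 300 x 12 mm, square tube along its y; the leg slides out to +y. Origin on the counter under the tube's axis; +x points away from the robot at yaw 0. On the +x side of the leg a scale ledge (x 44 to 54 mm, 52 mm high), on the -x side the cam lever. A saddle under the leg, y 90 to 130 mm, is 57 mm high, 36 mm wide.
- leg (a joint): How far the leg is drawn out, m: 0 = in (start), at most 0.11, along the stand's +y. A spring pulls it in with 4 N at 0, 6 N at 0.08: it runs back if let go, and the closed cam lever does not stop that. The leg is an 18 mm square steel bar, axis 61 mm above the counter, with a crossbar and, 125 mm further along +y, a cup.
- bar (a point): Grip point on the leg's crossbar, 69 mm above the counter; moves with the leg, axes as the stand's. The bar is 12 mm thick (stand y), 18 mm high (60 to 78 mm above the counter) and runs along the stand's x from the leg, 85 mm away, to 30 mm past this point on the -x side. It can slide lengthwise between the fingers. It passes 4 mm above the lever's paddle.
- pointer (a point): Tip of the thin pointer at the other (+x) end of the crossbar, on the bar's centreline, axes as the stand's. Its y in the stand's frame is to equal the flag's.
- flag (a point): The marker flag: a small upright steel plate 3 mm thick, 26 mm tall on the scale ledge, 10 mm beyond the pointer's tip; point on its middle plane at the bar's height, axes as the stand's. It is set somewhere 50 to 80 mm along +y from the pointer's start; it must not be shifted.
- lever (a joint): Sliding cam lever, m: 0 = fully open, 0.032 = fully home, moving along the stand's +x towards the leg; starts between 0 and 0.008. It slides with about 3 N of friction and stays where it is left.
- paddle (a point): Middle of the top edge of the lever's upright paddle, on the outer (-x) face, the one to push; axes as the stand's; moves with the lever. Paddle 85 mm long (stand y), 6 thick, 36 high, top 56 mm above the counter, under the crossbar at the mark. 62 mm from the leg's axis when open, 30 when home. Fingers straddling the bar outside it, tips below 50 mm, can push it with their sides.
- cup_mouth (a point): Centre of the cup's mouth, 85 mm above the counter; the cup stands upright on the leg's end, 42 mm in outside diameter (48 at the rim), 32 mm inside, widening to 38 mm in the top 10 mm.
- cup_floor (a point): Centre of the cup's inner floor, 55 mm below the mouth, 30 mm above the counter, where the torch's underside comes to rest.
- tumbler: Bystander: steel tumbler 68 mm wide, 100 mm tall; origin under its centre. Torch and tumbler may stand in either of two places.
- spanner: Bystander: spanner 190 mm long, lying on the counter between robot and stand.
- screwdriver: Bystander: grey screwdriver 190 mm long, lying behind the stand.
- pen_stand: Bystander: ceramic pen stand 72 mm wide, 100 mm tall with pens to 150 mm, to the right of the stand.
- tin: Bystander: round steel tin 60 mm wide, 60 mm tall, between robot and stand.
- padlock: Bystander: brass padlock 45 mm wide, 70 mm tall, to the left of the stand.

How it is judged (in metres and radians):
On the way, in this order (a step that is already met when the one before it is completed fails the run):
1. the torch stands tail down in the cup, let go (distance between torch and cup_floor below 0.012 m and angle between torch's own z axis and vertical below 0.2 rad and contact force between the fingers and torch below 0.1 N), for 0.2 s.
2. the leg is held at the marker flag with the lever still open (y of pointer in the frame of flag between -0.004 and 0.004 m and value of joint lever below 0.016 m and contact force between the fingers and leg above 1 N), for 0.1 s.
At the end, for the whole second after the job is handed in: The robot's fingers hold the leg (over 1 N) with its pointer within 4 mm of the flag, the cam lever is home to within 3 mm, and the torch stands in the cup with its underside within 12 mm of the cup floor's centre, tilted less than 0.2 rad, not held by the fingers (all of step 1 and y of pointer in the frame of flag between -0.004 and 0.004 m and value of joint lever above 0.029 m and contact force between the fingers and leg above 1 N); the arm keeps its last pose, push and grip.
It fails at once if the cam lever is pushed past its middle while the leg is more than 6 mm off the mark (value of joint lever above 0.017 m and not (y of pointer in the frame of flag between -0.006 and 0.006 m)).
It fails at once if the marker flag is shifted by more than 3 mm (distance of flag from where it was at the start of the episode above 0.003 m).
It fails at once if a bystander is moved by more than 30 mm (distance of any of tumbler, spanner, screwdriver, pen_stand, tin, padlock from where it was at the start of the episode above 0.03 m).
It also fails if it takes over 61 s, if anything falls off the work surface, if the arm or the gripper's body presses on something with over 40 N, if the wrist force passes 120 N, or if a joint passes its speed limit or range.

## Working session

There is one attempt and no reset: what is moved stays moved. The work goes in short steps, each a Python script; the robot and the scene stay as the last script left them, time stands still between calls to the robot, and variables do not carry over. Pictures are saved under pics/ and viewed, and the job is handed in when it is done.

```bash
ls; mkdir -p pics; python3 - <<'E'
from station import env, viewer
import cv2,json,numpy as np
np.set_printoptions(precision=4,suppress=True)
for n in ["scene","side","wrist"]:
    im=viewer.camera(n); cv2.imwrite(f"pics/{n}0.png",im)
    print(n,viewer.camera_params(n))
s=env.read_state();print(s,env.tips_ahead)
E
```

```text
pics
scene {'fx': 392.3878854908364, 'fy': 392.3878854908364, 'cx': 315.75814451513986, 'cy': 197.35346752237592, 'dist': array([-0.0174,  0.    ,  0.    ,  0.    ,  0.    ]), 'pose': array([[  -0.7713,   -0.4705,    0.4285, 1002.7377],
       [   0.6363,   -0.5854,    0.5025,  513.1039],
       [   0.0144,    0.6602,    0.7509,  907.701 ],
       [   0.    ,    0.    ,    0.    ,    1.    ]])}
side {'fx': 501.6726102855761, 'fy': 501.6726102855761, 'cx': 319.1968550148294, 'cy': 217.17691934758815, 'dist': array([-0.1171,  0.    ,  0.    ,  0.    ,  0.    ]), 'pose': array([[ -0.8476,   0.3771,  -0.3734, 128.3939],
       [ -0.5307,  -0.6052,   0.5933, 670.3649],
       [ -0.0022,   0.701 ,   0.7131, 891.8781],
       [  0.    ,   0.    ,   0.    ,   1.    ]])}
wrist {'fx': 316.11580270048137, 'fy': 316.11580270048137, 'cx': 325.1808679668702, 'cy': 201.94154001429644, 'dist': array([-0.0352,  0.    ,  0.    ,  0.    ,  0.    ]), 'tool_from_camera': array([[  0.0012,   0.9604,   0.2785,  74.9528],
       [  1.    ,  -0.0012,  -0.0001,  -0.3133],
       [  0.0002,   0.2785,  -0.9604, -81.9129],
       [  0.    ,   0.    ,   0.    ,   1.    ]])}
{'time_s': 0.15, 'qpos': array([-1.132 ,  0.4237,  1.6305, -0.    ,  1.0886, -0.019 ]), 'dq': array([ 0.0019, -0.0028, -0.0017, -0.0009, -0.0009, -0.0001]), 'tau': array([ -0.0001, -54.4986, -27.392 ,   0.0644,   0.0203,  -0.0001]), 'tool_pos': array([ 276.1195, -560.3457,  302.0869]), 'orientation': array([ 0.9739,  0.2269, -0.0001, -0.0006]), 'force': array([-0.2208, -0.2552, -0.6745]), 'wrist_torque': array([-0.02  , -0.0105,  0.0291]), 'width': 87.98565373720207} 80.0
```

View pics/scene0.png

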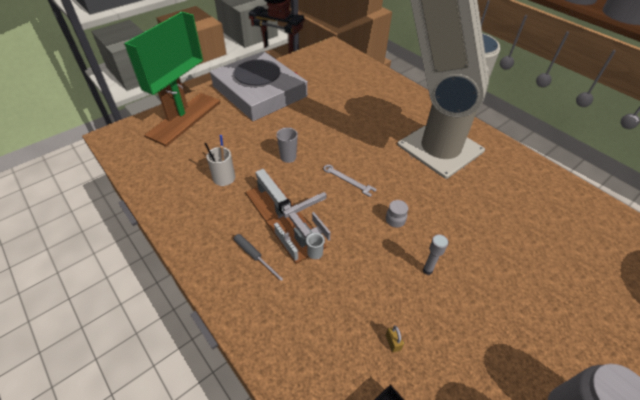

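View pics/side0.png

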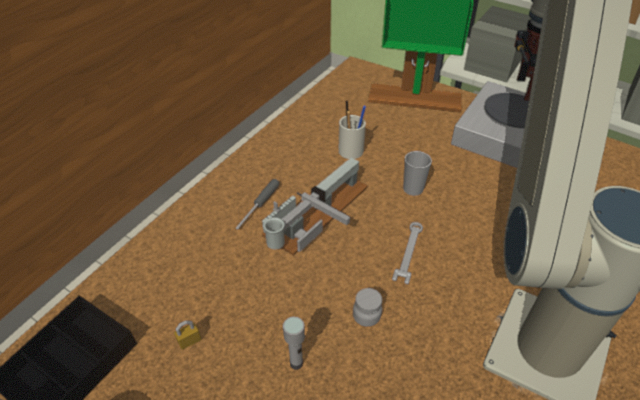

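View pics/wrist0.png

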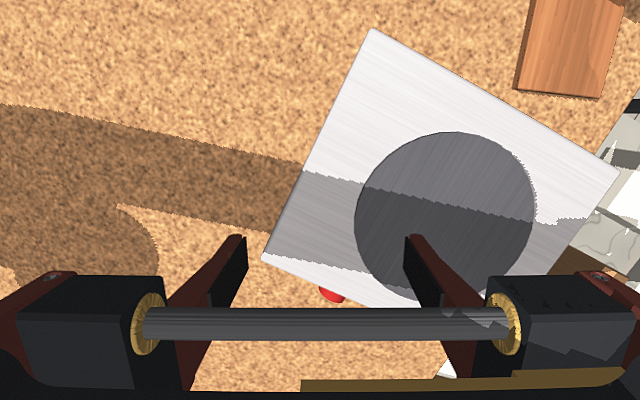

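The scene picture shows the torch at about (439,242)→(430,272), the stand at about (290,215) and the cup at (316,243). In the side picture the torch is at (294,326)→(296,366) and the cup at (274,230). The wrist camera sees only the stove plate for now. Next I'll write helpers and zoom in.

```bash
cat > h.py <<'E'
import numpy as np,cv2
from station import env,set_gripper,viewer,workorder
from scipy.spatial.transform import Rotation as R
np.set_printoptions(precision=2,suppress=True)
def cam(name,state=None):
    p=viewer.camera_params(name)
    K=np.array([[p['fx'],0,p['cx']],[0,p['fy'],p['cy']],[0,0,1.]])
    if 'pose' in p: T=np.array(p['pose'])
    else:
        M=np.eye(4);M[:3,:3]=R.from_quat(state['orientation']).as_matrix();M[:3,3]=state['tool_pos']
        T=M@np.array(p['tool_from_camera'])
    return K,np.array(p['dist'],float),T
def ray(c,uv):
    K,d,T=c
    x=cv2.undistortPoints(np.array([[uv]],float),K,d)[0,0]
    v=T[:3,:3]@np.array([x[0],-x[1],-1.]);return T[:3,3],v/np.linalg.norm(v)
def atz(c,uv,z):
    o,v=ray(c,uv);return o+v*(z-o[2])/v[2]
def proj(c,P):
    K,d,T=c
    P=np.atleast_2d(np.array(P,float))
    q=(P-T[:3,3])@T[:3,:3]; q=q*np.array([1,-1,-1])
    return cv2.projectPoints(q,np.zeros(3),np.zeros(3),K,d)[0][:,0]
def tri(obs):
    A=np.zeros((3,3));b=np.zeros(3);rs=[ray(c,uv) for c,uv in obs]
    for o,v in rs:
        M=np.eye(3)-np.outer(v,v);A+=M;b+=M@o
    X=np.linalg.solve(A,b)
    return X,[float(np.linalg.norm(np.cross(X-o,v))) for o,v in rs]
def snap(name,fn,crop=None,k=1):
    s=env.read_state();im=viewer.camera(name);cv2.imwrite('pics/raw_'+fn,im)
    if crop: x0,y0,x1,y1=crop;im=im[y0:y1,x0:x1]
    im=cv2.resize(im,None,fx=k,fy=k,interpolation=cv2.INTER_CUBIC);cv2.imwrite('pics/'+fn,im)
    np.save('pics/'+fn+'.npy',np.r_[s['tool_pos'],s['orientation']]);return s
def wcam(fn):
    a=np.load('pics/'+fn+'.npy');return cam('wrist',dict(tool_pos=a[:3],orientation=a[3:]))
def down(yaw): # tool z down, tool y (jaw) at angle yaw+... : x axis of tool at angle yaw
    c,s=np.cos(yaw),np.sin(yaw)
    return R.from_matrix(np.array([[c,s,0],[s,-c,0],[0,0,-1]])).as_quat()
E
python3 - <<'E'
from h import *
a=cv2.imread('pics/scene0.png');b=cv2.imread('pics/side0.png')
cv2.imwrite('pics/sc1.png',cv2.resize(a[160:290,230:360],None,fx=4.6,fy=4.6,interpolation=cv2.INTER_CUBIC))
cv2.imwrite('pics/si1.png',cv2.resize(b[150:260,250:380],None,fx=5,fy=5,interpolation=cv2.INTER_CUBIC))
S=cam('scene');D=cam('side')
for n,u,v in [('torchtop',(439,242),(294,326)),('torchbot',(430,271),(296,365)),('cup',(316,240),(274,226)),('tumbler',(288,132),(417,158)),('tin',(398,207),(369,297)),('padlock',(396,340),(188,335)),('pen',(220,155),(352,122)),('barnear',(326,197),(352,218))]:
    print(n,*tri([(S,u),(D,v)]))
for u in [(326,169),(374,190)]: print('spanner',atz(S,u,5))
E
```

```text
torchtop [420.72 290.65 133.76] [0.5802093589137716, 0.5802093589137497]
torchbot [417.38 298.16   6.04] [0.8648559205892846, 0.864855920589329]
cup [623.41  72.93  81.76] [0.03516051455437313, 0.035160514554367917]
tumbler [ 441.28 -286.87  109.51] [1.5570870211572634, 1.5570870211571235]
tin [359.13 117.6   59.01] [1.5017348119401168, 1.5017348119401175]
padlock [630.63 368.73  23.2 ] [2.570274348033022, 2.5702743480330112]
pen [ 658.75 -340.31  101.84] [1.757381633665383, 1.7573816336654584]
barnear [494.22 -42.87  66.27] [8.726414006118214, 8.72641400611808]
spanner [ 382.81 -165.31    5.  ]
spanner [326.23  -0.52   5.  ]
```

View pics/sc1.png

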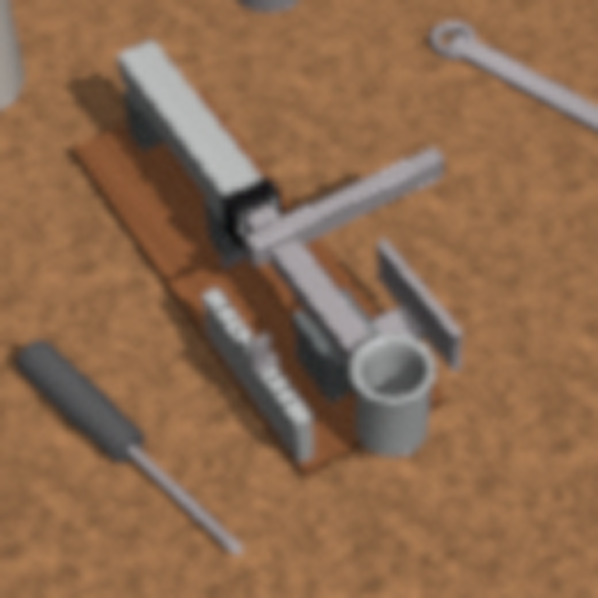

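View pics/si1.png

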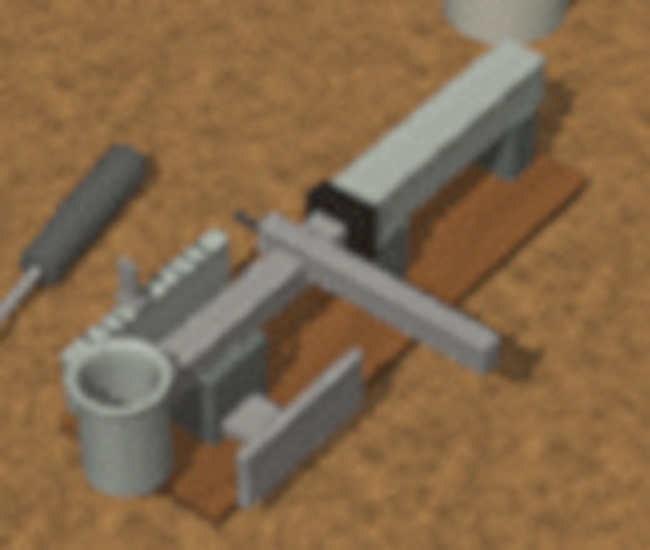

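```bash
python3 - <<'E'
from h import *
S=cam('scene');D=cam('side')
f=lambda u,x0,y0,k:(x0+(u[0]+.5)/k-.5,y0+(u[1]+.5)/k-.5)
sc=lambda u:f(u,230,160,4.6); si=lambda u:f(u,250,150,5)
for n,u,v in [('cuprim',(393,370),(120,376)),('barend_top',(432,155),(490,345)),('flagtop',(262,338),(127,262)),('tubefar',(140,47),(528,50)),('ptr',(255,252),(240,215)),('paddleA',(383,243),(360,352)),('paddleB',(458,330),(240,455))]:
    print(n,*tri([(S,sc(u)),(D,si(v))]))
a=atz(S,sc((75,150)),12);b=atz(S,sc((305,472)),12);print('base',a,b,np.arctan2(b[1]-a[1],b[0]-a[0]))
env.reach([570,-10,360],down(0))
print(snap('wrist','w1.png')['tool_pos'],env.read_state()['time_s'])
env.reach([570,90,360],down(0))
print(snap('wrist','w2.png')['tool_pos'],env.read_state()['time_s'])
E
```

```text
cuprim [625.68  71.57  82.72] [0.35132100762148294, 0.35132100762147705]
barend_top [499.76 -42.42  73.07] [0.8299880995793044, 0.8299880995793928]
flagtop [668.06   6.91  79.6 ] [0.09285773411971941, 0.0928577341196876]
tubefar [ 587.75 -234.51   74.92] [0.3393918189266761, 0.33939181892653175]
ptr [636.79 -41.61  86.3 ] [0.30221701154557074, 0.3022170115457512]
paddleA [557.31 -20.81  54.03] [0.8475348483605437, 0.847534848360574]
paddleB [567.41  62.02  57.53] [1.4274207467185887, 1.4274207467185893]
base [ 645.21 -236.68   12.  ] [678.45  57.49  12.  ] 1.4582603132454437
[570.01 -10.66 359.91] 2.4417
[569.98  90.35 359.87] 2.975
```

View pics/w1.png

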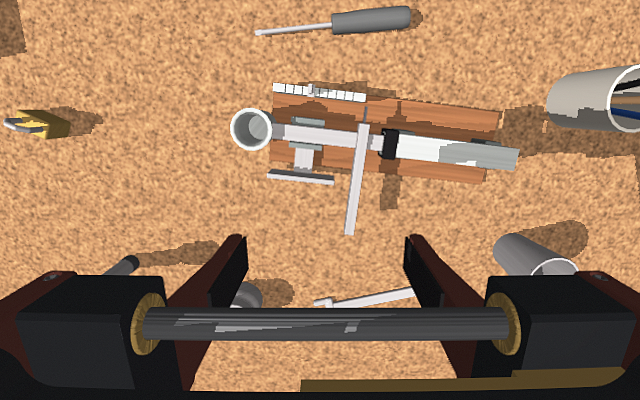

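View pics/w2.png

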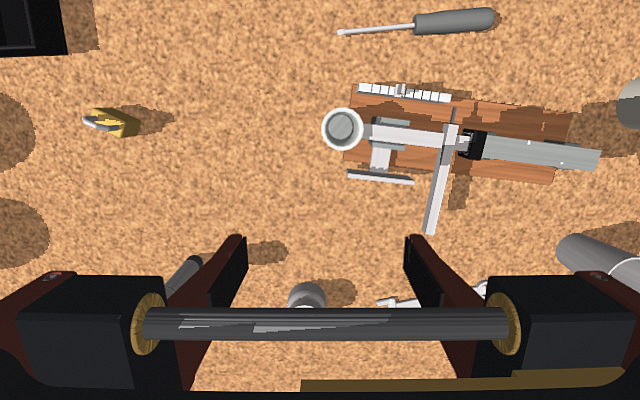

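w1 and w2 show the stand from above: cup at (251,130) in w1 and (342,129) in w2, crossbar at (357,180) and (440,170), flag at (312,90) and (400,90). The stand yaw comes out at about -0.11. Next, closer views aligned with the stand, then the torch.

```bash
python3 - <<'E'
from h import *
q=down(-0.1125)
env.reach([640,50,230],q); print(snap('wrist','w3.png')['tool_pos'])
env.reach([630,-30,240],q); print(snap('wrist','w4.png')['tool_pos'])
env.reach([420,270,330],down(0)); 
snap('wrist','w5.png')
env.move_l([460,310,330])
snap('wrist','w6.png');print(env.read_state()['time_s'])
for n in (3,4):
  im=cv2.imread(f'pics/raw_w{n}.png')[0:240,120:540];cv2.imwrite(f'pics/w{n}z.png',cv2.resize(im,None,fx=1.9,fy=1.9,interpolation=cv2.INTER_CUBIC))
E
```

```text
[640.08  49.27 230.5 ]
[630.34 -30.64 242.5 ]
6.1833
```

View pics/w3.png

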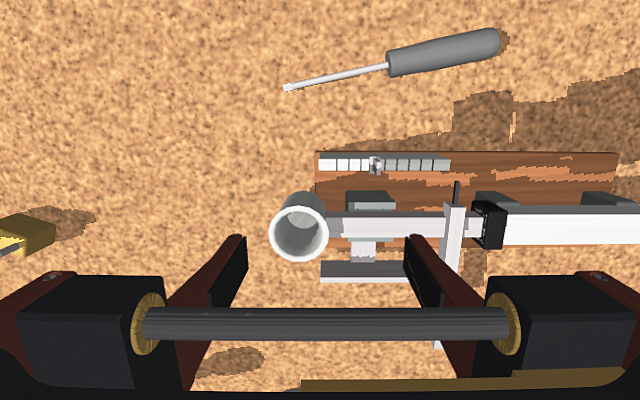

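View pics/w4.png

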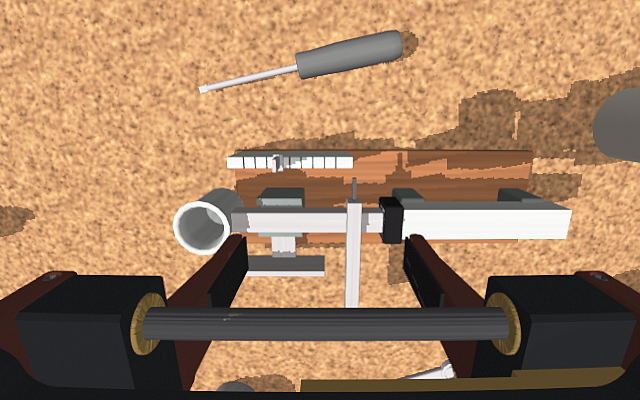

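View pics/w5.png

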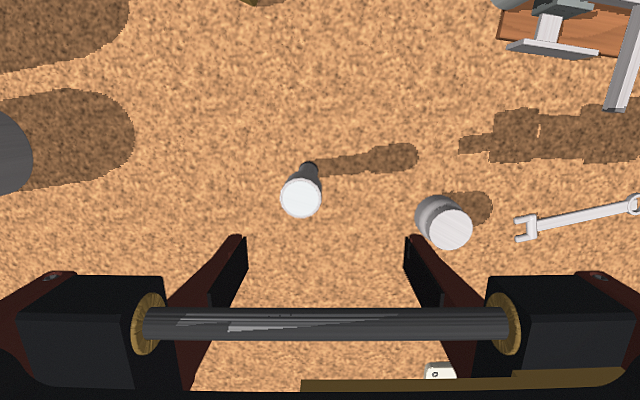

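View pics/w6.png

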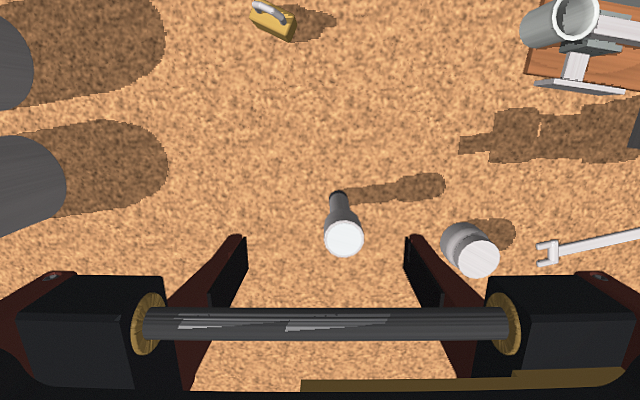

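w5/w6: the torch head's top disc is at (300,198) / (344,239). w3/w4: cup rim at (299,233) / (202,228), flag at about (377,165) / (278,163), pointer tip at about (457,182) / (354,178). I'll zoom in to refine these.

```bash
python3 - <<'E'
from h import *
A=cv2.imread('pics/raw_w3.png')[140:220,340:480];B=cv2.imread('pics/raw_w4.png')[140:220,240:380]
o=np.vstack([cv2.resize(x,None,fx=5,fy=3.6,interpolation=cv2.INTER_NEAREST) for x in(A,B)])
cv2.imwrite('pics/fp.png',o)
A=cv2.imread('pics/raw_w3.png')[180:290,250:480];B=cv2.imread('pics/raw_w4.png')[180:320,160:390]
A=A[:,:]; 
cv2.imwrite('pics/cp.png',np.vstack([cv2.resize(x,None,fx=3.4,fy=2.3,interpolation=cv2.INTER_NEAREST) for x in(A,B)]))
W=[wcam(f'w{i}.png') for i in range(7)[3:]]
W3,W4,W5,W6=W
print('torchtop',tri([(W5,(300.5,198)),(W6,(344,239))]))
print('cup',tri([(W3,(299,233)),(W4,(201.5,228))]))
print('cup scene check',proj(cam('scene'),tri([(W3,(299,233)),(W4,(201.5,228))])[0]))
E
```

```text
torchtop (array([420.33, 291.33, 140.33]), [0.04060395157566997, 0.04060395157567406])
cup (array([625.85,  70.91,  84.35]), [0.30926801806808474, 0.3092680180679036])
cup scene check [[314.78 239.41]]
```

View pics/fp.png

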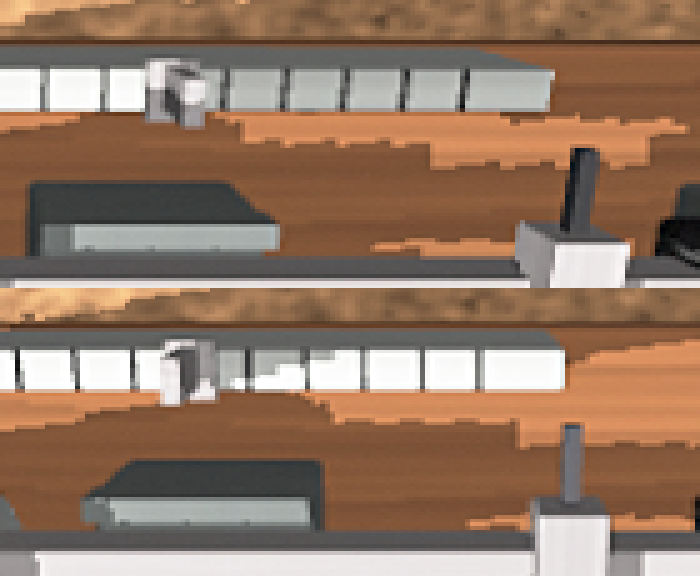

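View pics/cp.png

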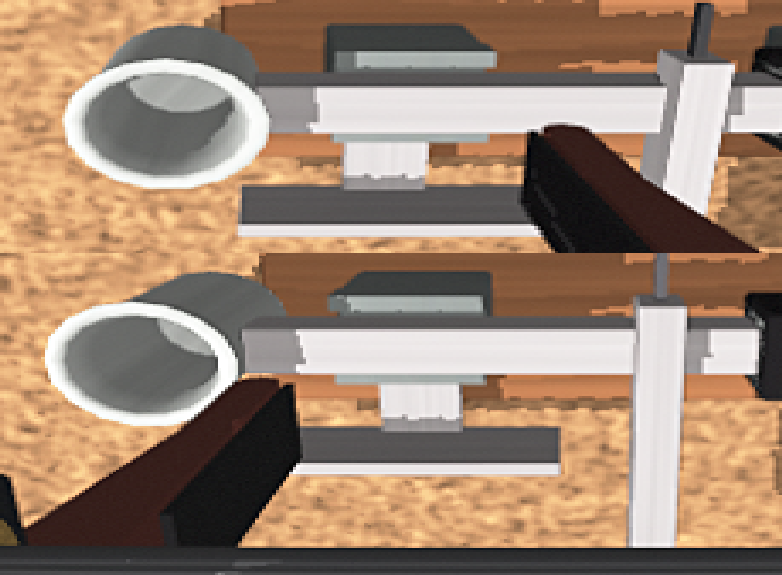

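```bash
python3 - <<'E'
from h import *
W3,W4=wcam('w3.png'),wcam('w4.png')
f3=lambda u:(340+(u[0]+.5)/5-.5,140+(u[1]+.5)/3.6-.5); f4=lambda u:(240+(u[0]+.5)/5-.5,140+(u[1]-288+.5)/3.6-.5)
g3=lambda u:(250+(u[0]+.5)/3.4-.5,180+(u[1]+.5)/2.3-.5); g4=lambda u:(160+(u[0]+.5)/3.4-.5,180+(u[1]-253+.5)/2.3-.5)
yaw=-0.1125
# yaw fit: tube/board edge in w4
e1=atz(W4,(228,152),12);e2=atz(W4,(531,151.5),12);print('board yaw',np.arctan2(*(e2-e1)[[1,0]])+np.pi/2, np.linalg.norm(e2-e1))
P={}
for n,a,b in [('flagtop',f3((195,90)),f4((173,372))),('ptr',f3((586,149)),f4((572,425))),
 ('ledge_end',f3((552,72)),f4((565,351))),('ledge_end2',f3((549,110)),f4((565,389))),
 ('barTopL',g3((670,55)),g4((638,304))),('barTopR',g3((735,65)),g4((687,304))),
 ('padTopL',g3((240,238)),None),('padTopR',None,g4((560,475))),('leg',g3((255,132)),None)]:
    if a is None or b is None: continue
    X,r=tri([(W3,a),(W4,b)]);P[n]=X;print(n,X,r)
M=lambda y:np.array([[np.cos(y),np.sin(y)],[-np.sin(y),np.cos(y)]])
cup=np.array([625.85,70.91])
for n,X in P.items(): print(n,'rel cup in stand',M(yaw)@(X[:2]-cup))
print('padL',M(yaw)@(atz(W3,g3((240,238)),56)[:2]-cup),'padR',M(yaw)@(atz(W4,g4((560,475)),56)[:2]-cup))
E
```

```text
board yaw -0.10887571604969204 301.69810165824254
flagtop [670.66   5.    76.5 ] [0.38688827123887926, 0.38688827123884745]
ptr [649.8  -57.04  68.99] [0.014937036857182897, 0.014937036857070598]
ledge_end [664.   -58.68  50.6 ] [0.07622448869698728, 0.07622448869704182]
ledge_end2 [655.09 -57.82  51.36] [0.0866262019000296, 0.08662620190011029]
barTopL [630.01 -49.84  66.34] [0.9962794720909519, 0.9962794720906383]
barTopR [630.29 -60.82  77.59] [0.6545818836400538, 0.6545818836399122]
flagtop rel cup in stand [ 51.93 -60.47]
ptr rel cup in stand [  38.16 -124.45]
ledge_end rel cup in stand [  52.46 -124.48]
ledge_end2 rel cup in stand [  43.5  -124.63]
barTopL rel cup in stand [  17.69 -119.52]
barTopR rel cup in stand [  19.2 -130.4]
padL [-60.29 -15.77] padR [-59.75 -99.91]
```

Checks: pointer height 69.0, cup height 84.4, cup–pointer offset 124.5 against 125 mm, torch top 140.3. All match the text. The flag is 64 mm beyond the pointer. Grasping the torch.

```bash
python3 - <<'E'
from h import *
q=down(-0.111)
env.reach([420.3,291.3,270],q)
print(env.move_l([420.3,291.3,183],rate=120,f_stop=15))
set_gripper(20); s=env.read_state();print(s['width'],s['tool_pos'],s['force'])
env.move_l([420.3,291.3,330],rate=200)
env.reach([625.5,71,310],q)
snap('scene','s2.png',(240,130,400,290),3.7);snap('side','d2.png',(200,100,360,260),3.7)
s=env.read_state();print(s['width'],s['tool_pos'],s['force'],s['time_s'])
E
```

```text
False
37.7473029700668 [420.31 291.32 182.98] [ 0.08 -0.21 -0.6 ]
37.33792259216394 [624.87  72.44 310.12] [ 0.74  0.71 -2.24] 10.425
```

View pics/s2.png

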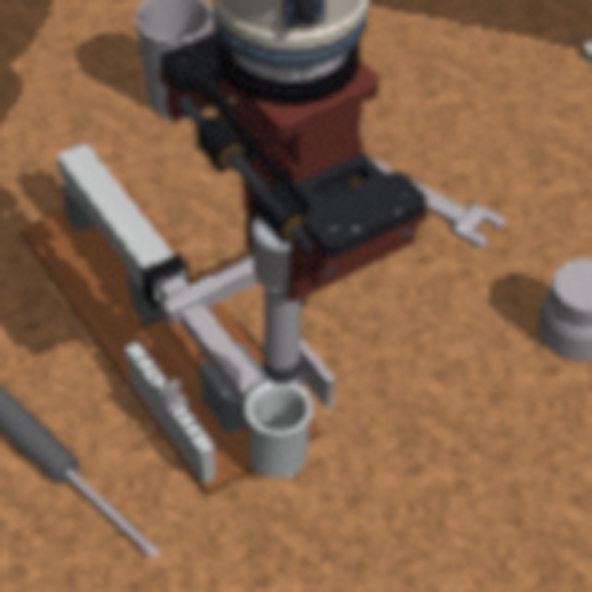

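View pics/d2.png

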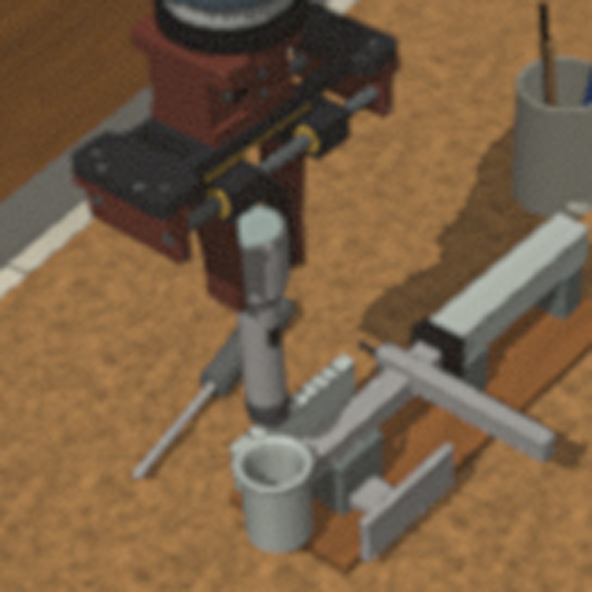

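The torch hangs upright in the fingers. Its bottom is at about (281,374) in the scene crop and (267,414) in the side crop. Checking its offset relative to the cup before inserting.

```bash
python3 - <<'E'
from h import *
S=cam('scene');D=cam('side');k=3.7
fs=lambda u:(240+(u[0]+.5)/k-.5,130+(u[1]+.5)/k-.5);fd=lambda u:(200+(u[0]+.5)/k-.5,100+(u[1]+.5)/k-.5)
print('bot',tri([(S,fs((281,371))),(D,fd((267,412)))]),'cup',tri([(S,fs((279,408))),(D,fd((275,463)))]))
print('headtop',tri([(S,fs((271,226))),(D,fd((263,224)))]))
q=down(-0.111)
env.move_l([625.5,71.1,255],rate=100)
print(env.read_state()['tool_pos'])
print(env.move_l([625.5,71.1,216],rate=40,f_stop=6)); s=env.read_state();print(s['tool_pos'],s['force'],s['wrist_torque'],s['width'],s['time_s'])
snap('scene','s3.png',(240,130,400,290),3.7);snap('side','d3.png',(200,100,360,260),3.7)
E
```

```text
bot (array([625.76,  72.91, 127.36]), [0.23060053722634233, 0.23060053722637613]) cup (array([625.23,  70.96,  82.4 ]), [0.44902889863314766, 0.4490288986332259])
headtop (array([625.77,  60.72, 260.25]), [0.10079453890013954, 0.1007945389001061])
[625.79  71.21 255.29]
False
[625.68  71.13 216.27] [ 0.12 -0.32 -1.62] [0.06 0.01 0.03] 37.77402966386294 12.25
```

View pics/d3.png

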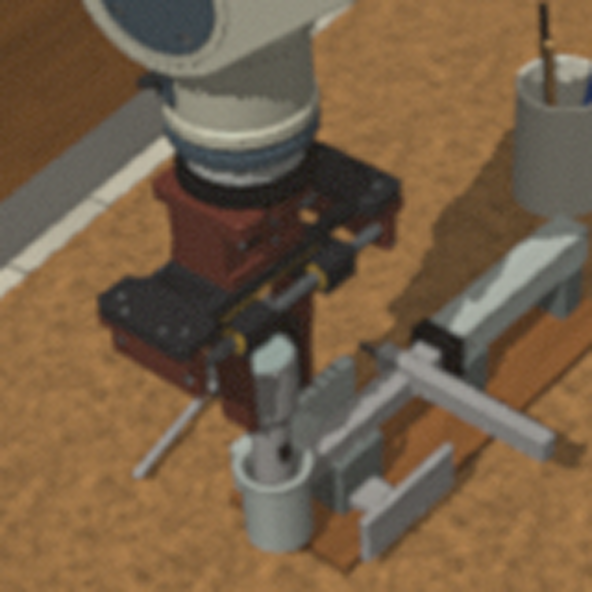

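```bash
python3 - <<'E'
from h import *
print(env.move_l([625.5,71.1,212.5],rate=15,f_stop=5)); s=env.read_state();print(s['tool_pos'],s['force'])
set_gripper(88); s=env.read_state();print(s['width'])
env.move_l([625.5,71.1,300],rate=150)
yaw=-.111;Rz=np.array([[np.cos(yaw),-np.sin(yaw)],[np.sin(yaw),np.cos(yaw)]])
g=np.array([625.7,71])+Rz@[-88,-124.7];print('grip',g)
env.reach([g[0],g[1],260],down(yaw)); 
snap('scene','s4.png',(240,130,400,290),3.7);snap('side','d4.png',(200,100,360,260),3.7);snap('wrist','w7.png')
print(env.read_state()['time_s'])
E
```

```text
True
[625.77  71.13 212.92] [-0.58  0.24  6.33]
88.08102815247405
grip [524.43 -43.18]
15.1167
```

View pics/s4.png

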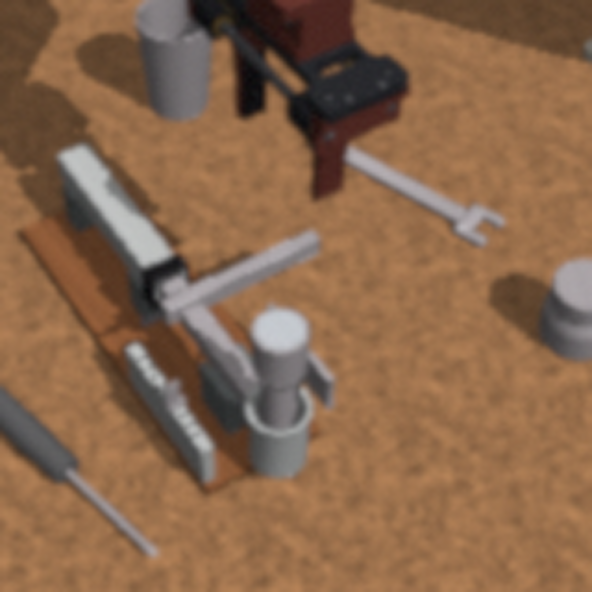

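View pics/d4.png

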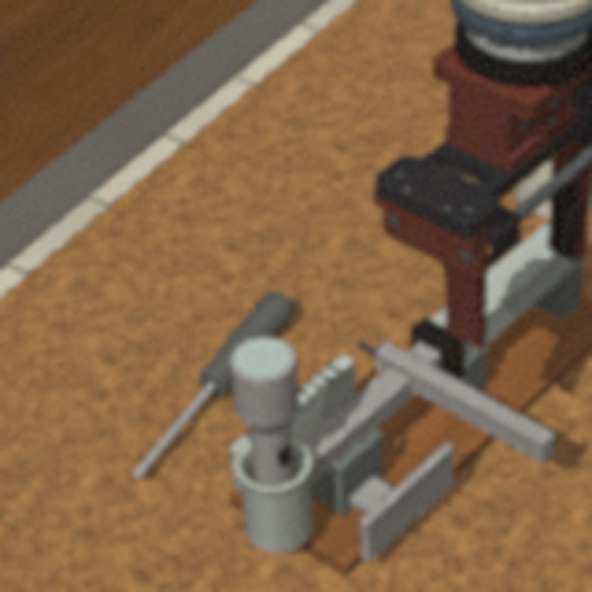

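View pics/w7.png

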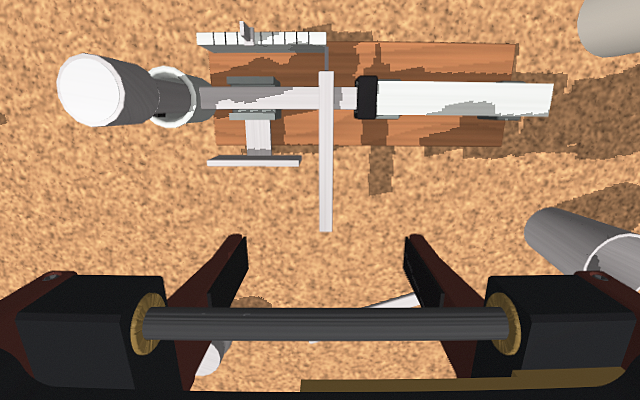

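The torch stands upright in the cup, head at (279,335) in the scene crop and (264,375) in the side crop. The wrist view shows the bar at column 326, centred between the fingers. Now I'll grip the bar.

```bash
python3 - <<'E'
from h import *
yaw=-.111;ey=np.array([-np.sin(yaw),np.cos(yaw)])
g=np.array([524.43,-43.18])
print(env.move_l([g[0],g[1],121],rate=100,f_stop=12))
set_gripper(5); s=env.read_state();print(s['width'],s['tool_pos'],s['force'])
p=g+ey*60
env.move_l([p[0],p[1],121],rate=50); env.hold(.2)
s=env.read_state();print(s['width'],s['tool_pos'],s['force'],s['time_s'],(s['tool_pos'][:2]-g)@ey)
snap('scene','s5.png',(240,150,360,270),5);snap('wrist','w8.png');snap('side','d5.png',(240,140,360,260),5)
E
```

```text
False
11.972971925856667 [524.5  -42.52 120.97] [ 0.63  5.52 -0.93]
11.623649551182014 [531.15  15.92 120.98] [ 0.07 -5.47 -0.54] 19.3583 59.47624542420291
```

View pics/s5.png

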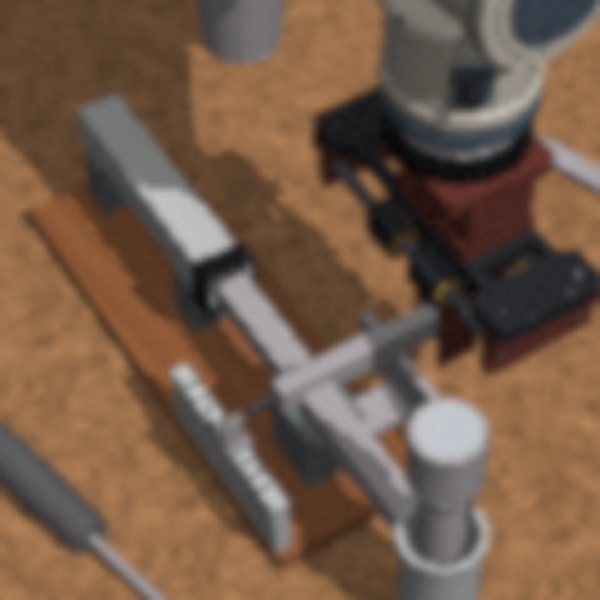

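View pics/w8.png

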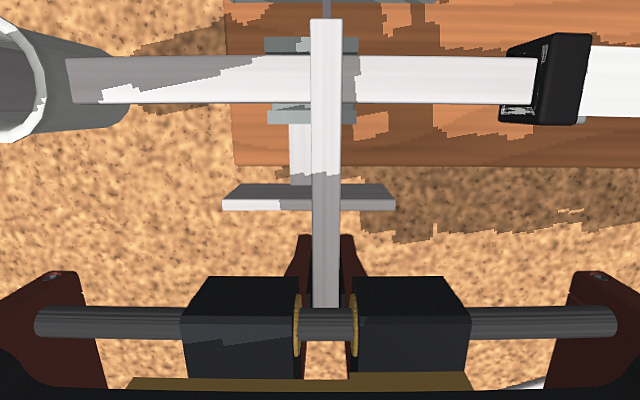

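View pics/d5.png

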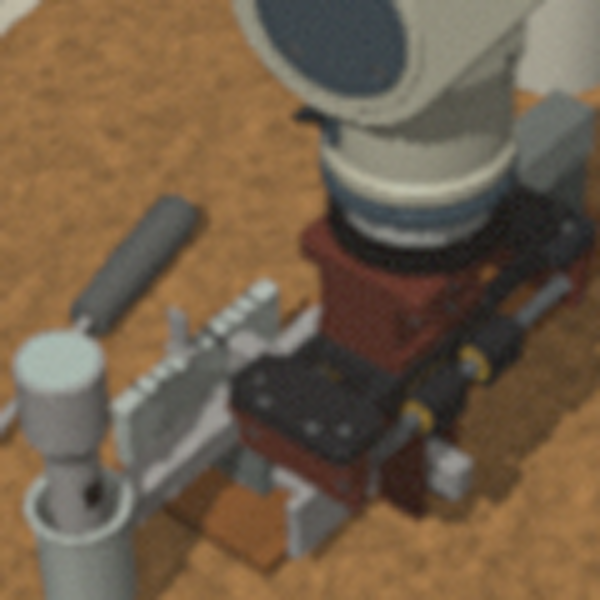

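The bar is gripped (width 12) and drawn to about 59 mm. The pointer is just short of the flag: pointer tip at about (243,412) and flag at (232,428) in the scene crop. I'll go to the mark, then slide part of the way in, with the lever still below 10 mm, so the wrist camera can see both the pointer and the flag.

```bash
python3 - <<'E'
from h import *
yaw=-.111;ey=np.array([-np.sin(yaw),np.cos(yaw)]);ex=np.array([np.cos(yaw),np.sin(yaw)])
g=np.array([524.43,-43.18])
p=g+ey*65.2
env.move_l([p[0],p[1],121],rate=40); env.hold(.4)
s=env.read_state();print(s['force'],(s['tool_pos'][:2]-g)@ey,(s['tool_pos'][:2]-g)@ex)
p=p+ex*25
print(env.move_l([p[0],p[1],121],rate=40,f_stop=60)); env.hold(.2)
s=env.read_state();print(s['width'],s['tool_pos'],s['force'],s['time_s'],(s['tool_pos'][:2]-g)@ey,(s['tool_pos'][:2]-g)@ex)
snap('scene','s6.png',(250,190,330,270),7);snap('wrist','w9.png',(200,0,440,180),3.3)
E
```

```text
[-0.17 -4.66 -0.5 ] 64.67325407927419 0.10908797814713811
False
11.911469719516708 [544.51  18.72 117.71] [-31.16  -1.76  10.57] 21.1667 63.7433387105748 13.098953300092738
```

View pics/s6.png

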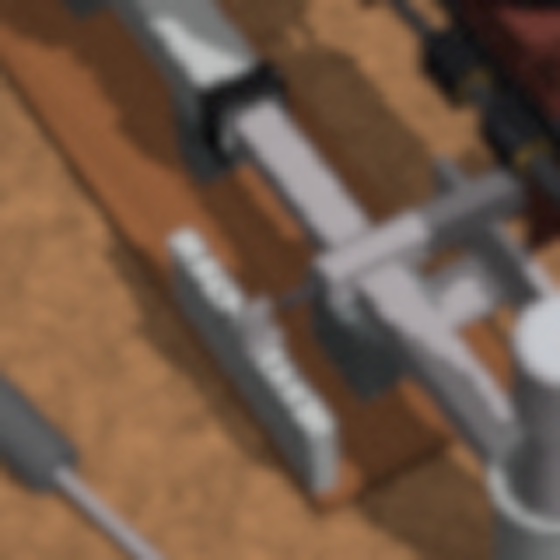

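View pics/w9.png

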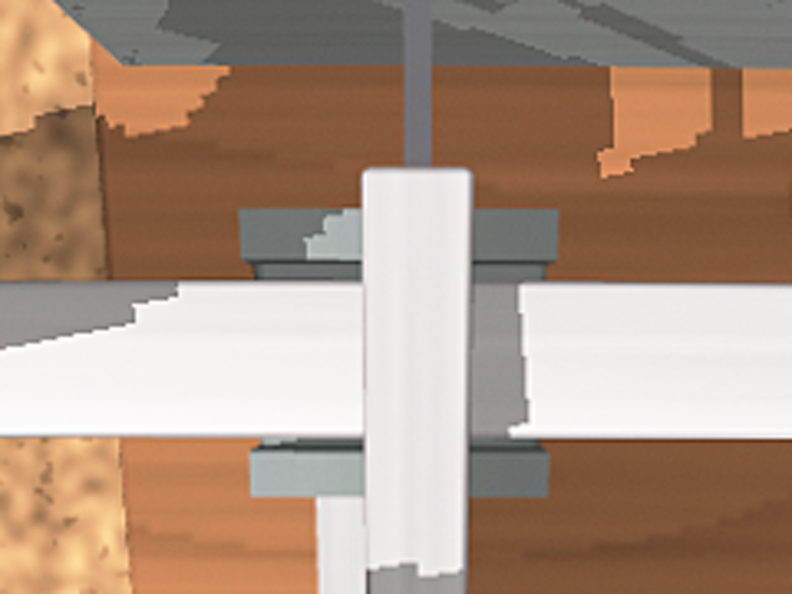

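The arm gave way against about 31 N of sliding friction: commanded 25 mm, reached 13 mm. I'll take the load off, ease the grip slightly so the spring seats the bar on one finger (about 5 N contact), and then slide.

```bash
cat >> h.py <<'E'
yaw=-.111;ey=np.array([-np.sin(yaw),np.cos(yaw)]);ex=np.array([np.cos(yaw),np.sin(yaw)])
g=np.array([524.43,-43.18])
def go(x,y,z=121,**k):
    p=g+ex*x+ey*y; return env.move_l([p[0],p[1],z],**k)
def rep():
    s=env.read_state();d=s['tool_pos'][:2]-g;print('x %.2f y %.2f z %.2f w %.2f t %.2f'%(d@ex,d@ey,s['tool_pos'][2],s['width'],s['time_s']),s['force'])
E
python3 - <<'E'
from h import *
go(13,65.8,121,rate=40);rep()
set_gripper(13.2);rep()
env.hold(.2);rep()
go(26,65.8,rate=40,f_stop=30);env.hold(.2);rep()
snap('scene','s7.png',(250,190,330,270),7);snap('wrist','w10.png',(200,0,440,180),3.3)
E
```

```text
x 11.49 y 64.99 z 118.65 w 11.40 t 21.72 [  2.92  -6.12 -21.82]
x 11.80 y 65.10 z 120.05 w 13.50 t 21.96 [-1.71 -5.   -3.6 ]
x 11.83 y 65.09 z 120.18 w 13.04 t 22.16 [-1.55 -6.26 -4.09]
x 24.01 y 64.98 z 120.10 w 13.47 t 22.83 [-4.66 -4.75 -1.57]
```

View pics/w10.png

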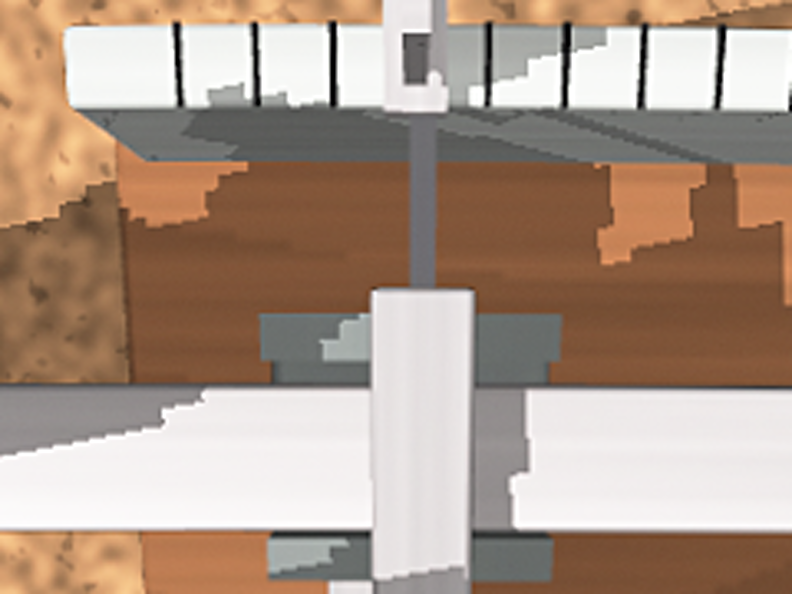

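View pics/s7.png

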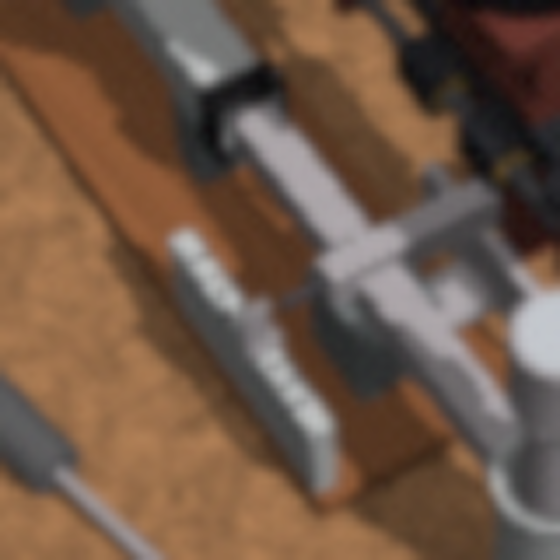

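In w10 the pointer is at column ≈424 and the flag plate at ≈417. After perspective correction the pointer is about 1 mm short of the flag, well inside tolerance. I'll nudge it +0.9 mm and push the lever home.

```bash
python3 - <<'E'
from h import *
go(26,66.7,rate=20);env.hold(.2);rep()
print(go(40,66.7,rate=30,f_stop=20));rep()
print(go(54,66.7,rate=25,f_stop=15));env.hold(.2);rep()
snap('scene','s8.png',(250,190,350,290),6);snap('wrist','w11.png');snap('side','d8.png',(230,140,350,260),5)
E
```

```text
x 24.01 y 65.72 z 120.10 w 13.41 t 23.38 [-5.05 -5.94 -2.52]
False
x 37.46 y 65.70 z 119.97 w 13.31 t 24.00 [-6.68 -6.25 -0.48]
True
x 48.33 y 65.06 z 119.64 w 13.09 t 24.72 [-1.2  -5.06  3.44]
```

View pics/w11.png

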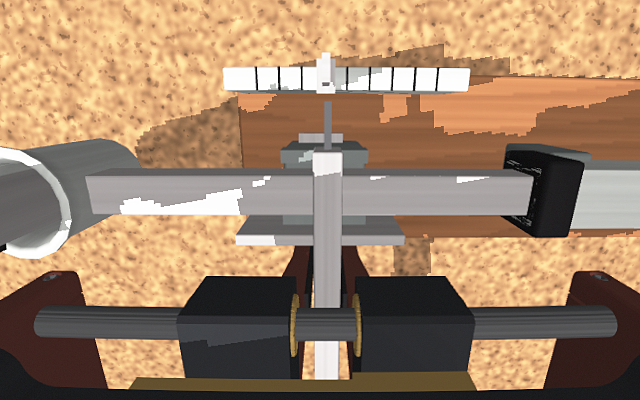

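View pics/s8.png

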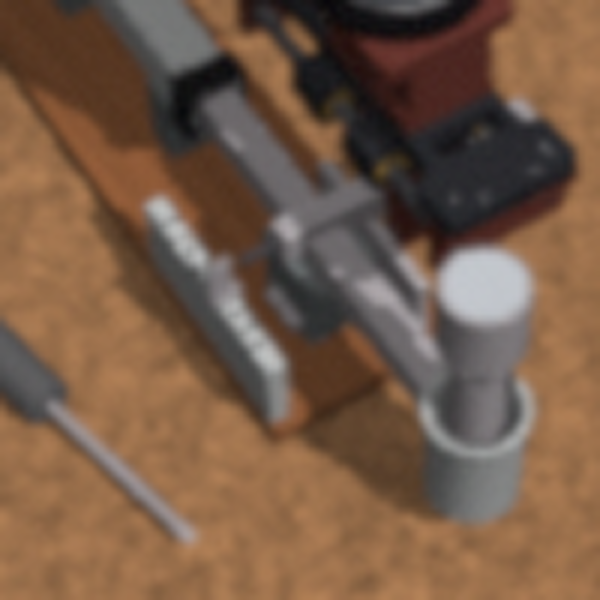

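View pics/d8.png

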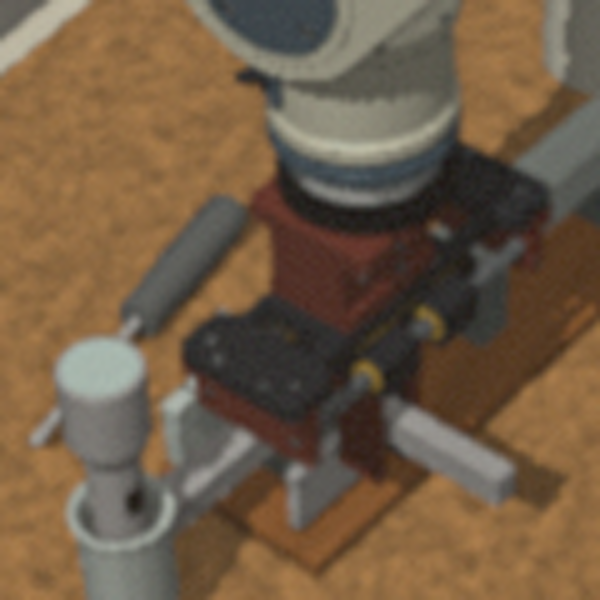

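w11 shows the pointer at column 328, next to the flag at about 326, with the paddle at rows 222–245 close to the leg. The move stopped on the 15 N force limit at x 48.3, where the home stop is expected. I'll press gently against it and measure the paddle.

```bash
python3 - <<'E'
from h import *
go(53,66.7,rate=15);env.hold(.3);rep()
snap('wrist','w12.png',(210,40,430,260),2.7);rep()
E
```

```text
x 49.08 y 65.38 z 119.61 w 13.14 t 25.67 [-11.01  -8.13   2.76]
x 49.07 y 65.39 z 119.58 w 13.50 t 25.72 [-10.41  -7.68   3.86]
```

View pics/w12.png

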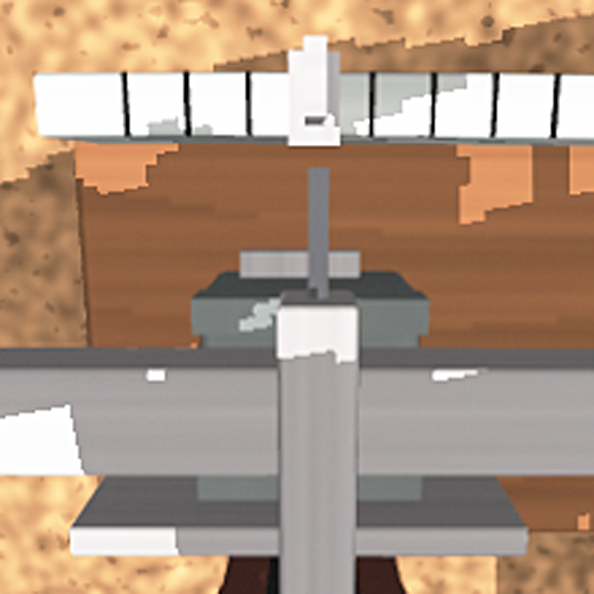

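```bash
python3 - <<'E'
from h import *
W=wcam('w12.png');f=lambda u:(210+(u[0]+.5)/2.7-.5,40+(u[1]+.5)/2.7-.5)
st=lambda P:np.array([(P[:2]-g)@ex-88,(P[:2]-g)@ey-0])
a=(st(atz(W,f((450,366)),70))+st(atz(W,f((450,474)),70)))/2
print('leg axis x',a[0],'paddle outer x',[st(atz(W,f((u,554)),56))[0]-a[0] for u in (80,500)])
print('ptr y',st(atz(W,f((319,170)),69)),'flag y',st(atz(W,f((315,40)),78)))
rep()
E
```

```text
leg axis x -0.039082674580448895 paddle outer x [np.float64(-29.664890133791623), np.float64(-29.711821139197028)]
ptr y [38.05 63.6 ] flag y [54.48 64.29]
x 49.07 y 65.39 z 119.58 w 13.50 t 25.72 [-10.41  -7.68   3.86]
```

Paddle at 29.7 mm from the leg axis (home is 30), and the pointer is 0.7 mm from the flag. I'll firm up the grip, check once more and sign off.

```bash
python3 - <<'E'
from h import *
set_gripper(5);env.hold(.5);rep()
snap('wrist','w13.png',(210,40,430,260),2.7);snap('scene','s9.png')
E
```

```text
x 49.08 y 65.52 z 119.62 w 11.64 t 26.43 [-11.13  -7.29   4.14]
```

View pics/w13.png

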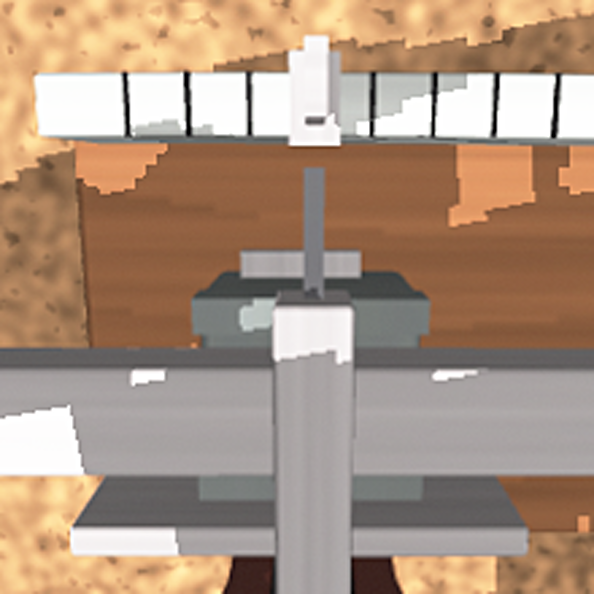

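View pics/s9.png

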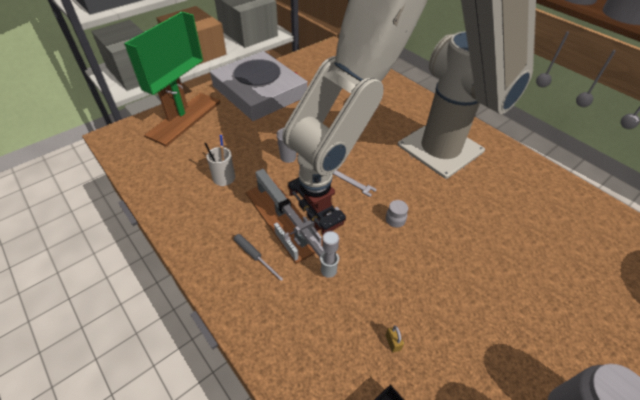

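The pointer (column 314) now lines up with the flag plate (315). The paddle is still home, the torch is upright at (330,255) in the scene picture, and the bystanders are where they started.

```bash
python3 - <<'E'
from h import *
workorder.sign_off();rep()
E
```

```text
the job is handed in; nothing more can be done
the job is handed in; nothing more can be done
```

The job is done and handed in after about 26 s of robot time. The torch stands in the cup, let go. The gripper is holding the leg at the mark, and the cam lever is home.

What the last checks before hand-in showed:
- **Pointer and flag:** they line up in the last wrist picture, to within about 0.5 mm. Just before I firmed up the grip they measured 0.7 mm apart.
- **Lever:** the paddle's outer face was 29.7 mm from the leg's axis, where home is 30 mm. That was measured before the last grip change. The fingers were still pressing it home with about 11 N.
- **Grip:** the fingers are closed on the bar (reading 11.6 mm on the 12 mm bar) at the standard grip force. I did not measure the finger contact force directly.
- **Torch:** upright in the cup in the scene and side pictures. I judged this by eye and did not measure its tilt.
- **Flag and other things:** the flag stayed on its scale ledge and the bystanders looked to be in their starting places, also by eye. The gripper partly hid the spanner and tumbler in the last scene picture.

One thing went differently from plan. With the full grip, sliding along the bar met about 31 N of friction, and the arm reached only 13 mm of a commanded 25 mm. I eased the grip to about 13 mm so the spring kept the bar against one finger, slid the lever home, then gripped firmly again. The move home also stopped early on its 15 N force limit, so I pressed the last bit in gently.

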